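# Lock a reference block in its wedge fixture

## Task

Secure the oblong steel reference block in the wedge fixture: stand the loose steel wedge on the fixture's base with its thin end in the tapering slot between the block and the slanted jaw and let go of it, then tap or push on its thick end until it has driven the block against the side rail and is locked tight. Leave it standing there; the straight bar without taper nearby is not the wedge.

Things in the scene. Friction and masses are not known exactly. Their poses are not given: they have to be found in the camera images.
- fixture: Fixed steel fixture, base 240x110x12 mm from x -135 to 105, y -54 to 56, underside at z 0; +x is the wedge's drive direction (roughly away from the robot), y left. x -135 to 0 is bare apron. 18 mm high on the base: side rail at left (inner face y 41, from x 0), end stop (inner face x 95), slanted jaw at right, inner face (0,-25) to (80,-11), taper 1 in 6. The slot lies between jaw and block.
- locked (a point): Where the wedge's origin comes to be once locked tight (a few mm further for a hard push): on the fixture's base top (z 12 mm) at x -31, y -14 mm in the fixture's frame, same axes. The wedge's head then stands on the apron, 14 mm short of the jaw. With the wedge 75 mm short of this and 8 mm to the right (y -22) its thin end is 11 mm inside the slot, with 4 mm play to each side.
- block: Oblong steel reference block, 42x100x16 mm (x,y,z), 0.5 kg, loose, origin under its centre. It lies on the fixture's base, its y along the fixture's x, 1.5 to 3 mm off the side rail and 0.5 to 3 mm short of the end stop. Home it is at y 20 mm in the fixture's frame, its free face at y -1 mm.
- wedge: Loose steel wedge, 134 mm long, 0.3 kg, on the bench, thin end (+x) about away from the robot. Head 34x26x28 mm with parallel sides, to grip across y; origin under the head's middle; butt to tap at x -17. Tapered part 24 high, x 17 to 117: left side straight at y 13, right side from y -13 in to y 4. Oiled flanks: 5 to 15 N drives it, 25 N locks it. The other bar, 134x22x24, is straight, headless.

How it is judged (in metres and radians):
On the way:
1. the wedge stands let go on the fixture's base, thin end in the slot, not yet driven (contact force between the fingers and wedge below 0.1 N and x of wedge in the frame of fixture between -0.118 and -0.033 m and y of wedge in the frame of fixture between -0.036 and 0.004 m and z of wedge in the frame of fixture below 0.016 m), for 0.1 s.
At the end, for the whole second after the job is handed in: The wedge stands flat on the base (6 degrees), along the slot (6 degrees), no more than 6 mm short of its locking position and still tight (over 0.5 N on the block); the block lies flat, within 1.5 mm of the rail; at rest, let go (x of wedge in the frame of fixture between -0.037 and -0.015 m and angle between the x axis of wedge and the x axis of fixture, either way round below 0.1 rad and angle between wedge's own z axis and vertical below 0.1 rad and z of wedge in the frame of fixture below 0.016 m and y of block in the frame of fixture above 0.0185 m and z of block in the frame of fixture below 0.015 m and contact force between wedge and block above 0.5 N and linear speed of wedge below 0.01 m/s); the robot touches nothing.
It also fails if it takes over 51 s, if anything falls off the work surface, if the arm or the gripper's body presses on something with over 40 N, if the wrist force passes 120 N, or if a joint passes its speed limit or range.

## Robot

A 7-joint arm with a two-finger parallel gripper is mounted at the origin on a cart in front of the work surface, level with it; the furniture and walls round the work are solid. World frame = base frame: x ahead of the robot, y to its left, z up, the work surface at z = 0. Lengths are in mm, angles in rad, forces in N, time in s.
With the tool pointing down it reaches from about 425 to 950 mm from the base axis. Payload 4.7 kg.
Tool frame: the origin (TCP) lies at the very end of the fingers, on their centre line; the grasp point (between the pads) lies 19 mm behind it; z points along the fingers, y is the direction in which the jaws open and shut (so a half turn about z gives the same grasp; the last joint's range is limited). The gripper opens to 87 mm and grips with 3 to 60 N. Pads are 19 mm wide; open, the fingers measure 117 mm over their backs; the gripper's body (75 mm by 190 mm) begins 51 mm behind the grasp point.
Start: joints at [1.084, 0.469, -0.049, 1.532, 0.024, 1.141, -0.082], TCP at [298.381, -605.49, 222.573] pointing down, gripper open.
Joint ranges: [-2.59, 2.59], [-0.33, 1.99], [-1.39, 1.29], [0.1, 2.45], [-1.04, 4.18], [0.21, 1.99], [-2.66, 2.66]. Speed limits (rad/s): [2.57, 2.57, 3.14, 3.14, 3.14, 3.14, 3.14].

## Interface

Orientations are given as a unit quaternion [w, x, y, z].
In Python, from station import ctrl, grip, planner, readout, imaging, order gives the robot as it stands. Calls block until the motion is done:
- ctrl.move_ptp(position, orientation): joint-space move of the TCP to a pose.
- ctrl.line_to(position, ori=None, speed=150, until_force=None): straight line of the TCP; ori=None keeps the orientation; speed is the mean speed in mm/s. With until_force (N) it stops when the force on the tool has changed by that much, and returns True; else False.
- ctrl.move_joints(angles): joint-space move.
- grip(opening, squeeze=None): opening from 0.0 (shut) to 1.0 (fully open); squeeze is the grip in N (None keeps the last); returns when the fingers have stopped.
- ctrl.pause(seconds).
- planner.inverse_kinematics(position, orientation): joint angles nearest the present ones, or None.
- readout.read_state(): the state.
- imaging.read_camera(name): name is "side" or "top" or "wrist"; returns the picture (400x640x3 uint8, blue, green, red); there is no depth.
- imaging.camera_params(name): a dict with "mtx" (3x3 intrinsics, pixels), "xyz" and "attitude" of the camera in the world. Camera axes: x right, y up, looking along -z (the intrinsics and any distortion apply to the point x, -y, -z); pixel columns grow to the right and rows downward; lengths in mm; the calibration is good to about 2 mm. A picture is of the moment at which its call begins: read the wrist's pose just before it. camera_params takes no time and is no camera call; for the wrist camera it gives the pose at the moment of the call.
A pose or a line that the arm cannot do raises ctrl.MotionError and nothing moves.
- order.finish_job(): hands the job in, once; it reports no verdict.
The state is a dict: "time": time; "joint_pos": joint angles; "joint_velocities": joint speeds; "effort": joint torques, N m; "eef_pos": TCP position; "orientation": TCP orientation; "contact_force": force on the tool from outside, world axes, zero at the start; "moment": the same for the moment, N m; "grip_width": opening from 0.0 (shut) to 1.0 (fully open).
Only numpy, scipy, OpenCV 4.12 (cv2) and the standard library are available. Lean on these libraries where they do the work, as an engineer would, in place of code of your own. Each camera call takes 0.05 s, during which the arm holds its last target.

## Working session

There is one attempt and no reset: what is moved stays moved. The work goes in short steps, each a Python script; the robot and the scene stay as the last script left them, time stands still between calls to the robot, and variables do not carry over. Pictures are saved under pics/ and viewed, and the job is handed in when it is done.

```bash
ls; mkdir -p pics
python3 - <<'E'
from station import ctrl, grip, planner, readout, imaging, order
import cv2
for n in ("top","side","wrist"):
    p=imaging.camera_params(n); print(n,p)
    cv2.imwrite(f"pics/{n}0.png",imaging.read_camera(n))
s=readout.read_state(); print(s)
E
```

```text
pics
top {'mtx': array([[389.01394647,   0.        , 319.09826295],
       [  0.        , 389.01394647, 199.84977002],
       [  0.        ,   0.        ,   1.        ]]), 'xyz': array([ 515.93287547, -202.25931156,  892.08405246]), 'attitude': array([-0.70249012, -0.02607173,  0.00321522,  0.71120852])}
side {'mtx': array([[439.76476006,   0.        , 324.95875744],
       [  0.        , 439.76476006, 201.71555041],
       [  0.        ,   0.        ,   1.        ]]), 'xyz': array([168.23599188, 361.99268128, 581.71951809]), 'attitude': array([-0.26310861, -0.12437275,  0.42207814,  0.8585775 ])}
wrist {'mtx': array([[321.87036676,   0.        , 316.46417257],
       [  0.        , 321.87036676, 199.61831335],
       [  0.        ,   0.        ,   1.        ]]), 'xyz': array([ 369.63190141, -571.34207453,  383.22484767]), 'attitude': array([ 0.84017304, -0.12360672,  0.07833551, -0.52220129])}
{'time': 0.15, 'joint_pos': array([ 1.08404264,  0.46929008, -0.04858765,  1.53338729,  0.02411274,
        1.14101013, -0.08232239]), 'joint_velocities': array([-0.00070909, -0.00155159,  0.00101781, -0.00369952,  0.00117347,
       -0.00131234,  0.00052279]), 'effort': array([-1.27853027e-04, -5.08427882e+01, -8.10623635e-02, -2.36420989e+01,
       -6.13029697e-02,  3.56620818e-02,  1.04981659e-04]), 'eef_pos': array([ 298.17767341, -605.07194258,  221.73128209]), 'orientation': array([-7.27217261e-04,  9.73910063e-01,  2.26933074e-01, -2.00972067e-04]), 'contact_force': array([ 0.47205261, -0.07169384, -0.33998208]), 'moment': array([-0.03444988,  0.02462727,  0.02135105]), 'grip_width': 0.9993202167750896}
```

View pics/top0.png

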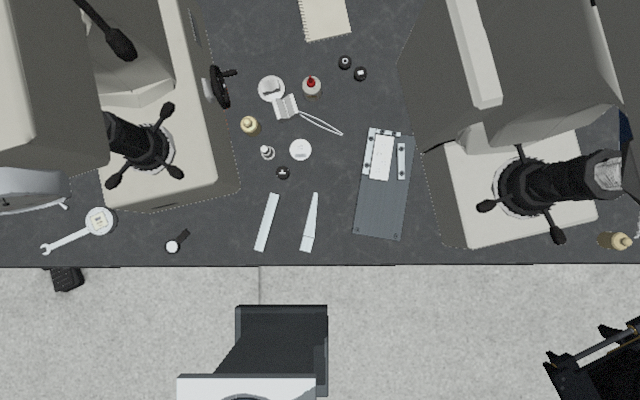

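View pics/side0.png

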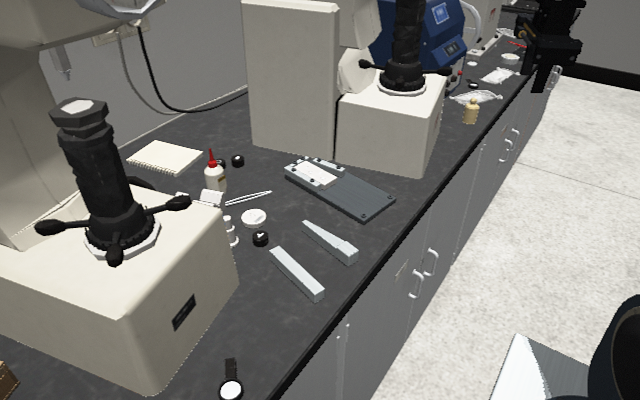

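View pics/wrist0.png

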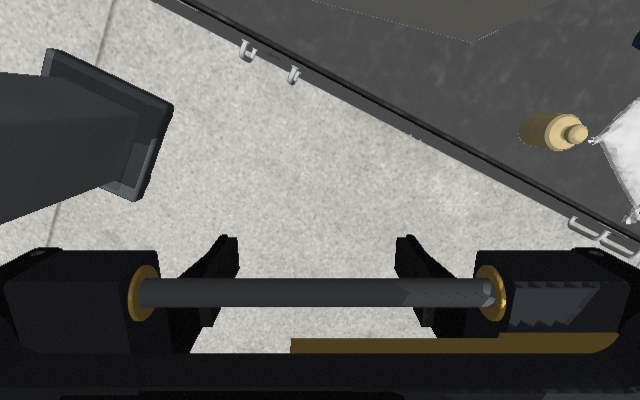

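Run:
```python
import cv2
im=cv2.imread("pics/top0.png")
cv2.imwrite("pics/c1.png",cv2.resize(im[120:260,230:430],None,fx=4,fy=4,interpolation=cv2.INTER_CUBIC))
im=cv2.imread("pics/side0.png")
cv2.imwrite("pics/c2.png",cv2.resize(im[145:310,240:420],None,fx=3.6,fy=3.6,interpolation=cv2.INTER_CUBIC))
```

```text
(no output)
```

View pics/c1.png

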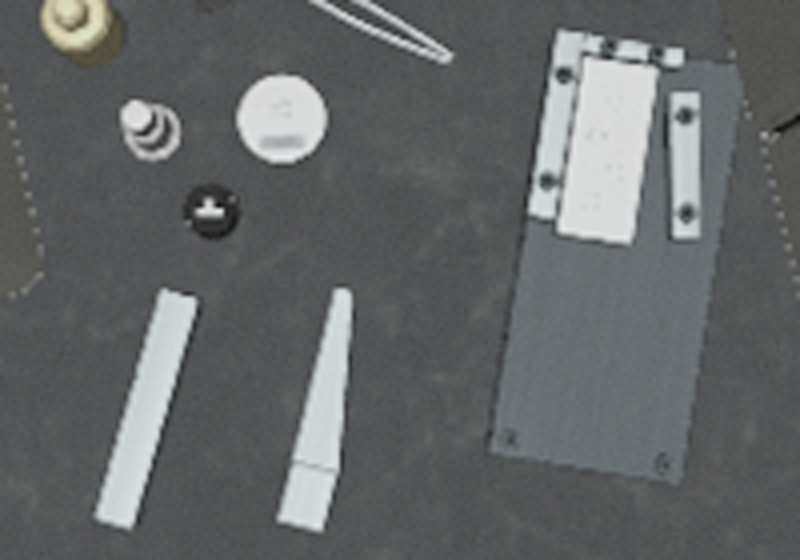

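View pics/c2.png

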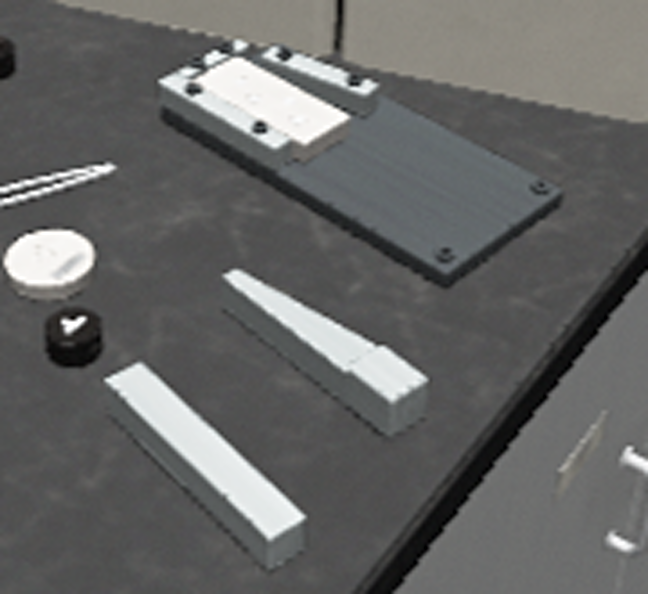

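```bash
cat > h.py <<'E'
import numpy as np, cv2
from scipy.spatial.transform import Rotation as R
from scipy.optimize import least_squares
def proj(P,cam):
    q=cam['attitude']; r=R.from_quat([q[1],q[2],q[3],q[0]])
    c=r.inv().apply(np.atleast_2d(P)-cam['xyz'])
    p=c*[1,-1,-1]; uv=p[:,:2]/p[:,2:]
    return uv*[cam['mtx'][0,0],cam['mtx'][1,1]]+cam['mtx'][:2,2]
def tf(p,M):
    M=np.atleast_2d(np.array(M,float)); c,s=np.cos(p[2]),np.sin(p[2])
    return np.c_[p[0]+c*M[:,0]-s*M[:,1],p[1]+s*M[:,0]+c*M[:,1],M[:,2]]
def fit(obs,x0):
    # obs: list of (cam, model pts, px)
    f=lambda p:np.concatenate([(proj(tf(p,m),c)-np.array(u)).ravel() for c,m,u in obs])
    r=least_squares(f,x0,loss='soft_l1',x_scale=[1,1,.01]); 
    return r.x,f(r.x).reshape(-1,2)
E
cat > m.py <<'E'
from station import imaging
from h import *
T=imaging.camera_params("top");S=imaging.camera_params("side")
ct=lambda a:(np.array(a,float)+.5)/4-.5+[230,120]
cs=lambda a:(np.array(a,float)+.5)/3.6-.5+[240,145]
np.set_printoptions(suppress=True,precision=3)
W=[[-17,13,28],[-17,-13,28],[17,13,28],[17,-13,28],[117,13,24],[117,4,24]]
wt=(T,W,ct([(277,522),(324,531),(292,458),(338,470),(335,289),(352,291)]))
ws=(S,W,cs([(390,402),(427,378),(346,360),(379,345),(222,275),(240,270)]))
F=[[-135,56,12],[-135,-54,12],[0,-25,30],[80,-11,30]]
ft=(T,F+[[105,-54,12]],ct([(490,453),(682,483),(670,240),(668,92),(740,65)]))
fs=(S,F,cs([(445,275),(562,190),(362,108),(262,55)]))
for n,a,b,x0 in(("wedge",wt,ws,[450,-200,0]),("fix",ft,fs,[550,-400,0])):
    for o in ([a],[b],[a,b]):
        p,r=fit(o,x0); print(n,p); print(r.round(1).tolist())
E
python3 m.py
```

```text
wedge [ 455.116 -145.584   -0.252]
[[0.2, -0.4], [-0.2, 0.2], [0.1, 0.7], [-0.0, 0.5], [0.2, -0.7], [-0.2, -0.2]]
wedge [ 452.98  -142.567   -0.275]
[[0.0, 0.2], [0.3, 0.2], [-0.5, 1.6], [0.9, -0.5], [0.1, -0.4], [-1.3, -0.9]]
wedge [ 454.299 -144.569   -0.263]
[[-0.4, -0.1], [-0.8, 0.6], [-0.3, 1.0], [-0.4, 0.9], [0.3, -0.2], [-0.1, 0.2], [0.1, -0.8], [0.3, -0.8], [-0.5, 0.8], [0.7, -1.3], [-0.3, -0.9], [-1.8, -1.4]]
fix [ 600.048 -323.323   -0.162]
[[-0.5, 0.6], [0.2, 0.6], [0.2, -0.8], [-0.5, -0.3], [0.7, -0.2]]
fix [ 597.746 -320.069   -0.179]
[[-0.2, 0.3], [0.4, 0.2], [0.6, -3.4], [-1.0, 0.2]]
fix [ 599.706 -322.619   -0.169]
[[-1.2, 0.5], [-0.6, 0.8], [-0.2, -0.5], [-0.6, -0.0], [0.7, 0.2], [0.2, -0.9], [0.3, -1.0], [0.4, -4.2], [-1.3, -0.4]]
```

```bash
cat >> h.py <<'E'
def atz(uv,cam,z):
    q=cam['attitude']; r=R.from_quat([q[1],q[2],q[3],q[0]])
    k=cam['mtx']; d=r.apply([(uv[0]-k[0,2])/k[0,0],-(uv[1]-k[1,2])/k[1,1],-1])
    return cam['xyz']+d*(z-cam['xyz'][2])/d[2]
E
python3 - <<'E'
from station import imaging,planner,readout
from h import *
im=cv2.imread("pics/side0.png")
cv2.imwrite("pics/c3.png",cv2.resize(im[0:210,230:500],None,fx=2.8,fy=2.8))
im=cv2.imread("pics/top0.png")
cv2.imwrite("pics/c4.png",cv2.resize(im[0:265,370:640],None,fx=2.2,fy=2.2))
E
```

```text
(no output)
```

View pics/c3.png

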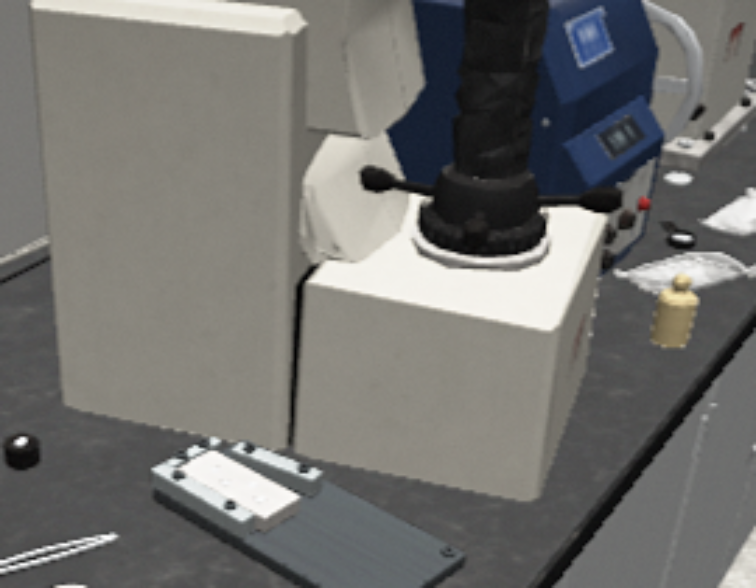

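View pics/c4.png

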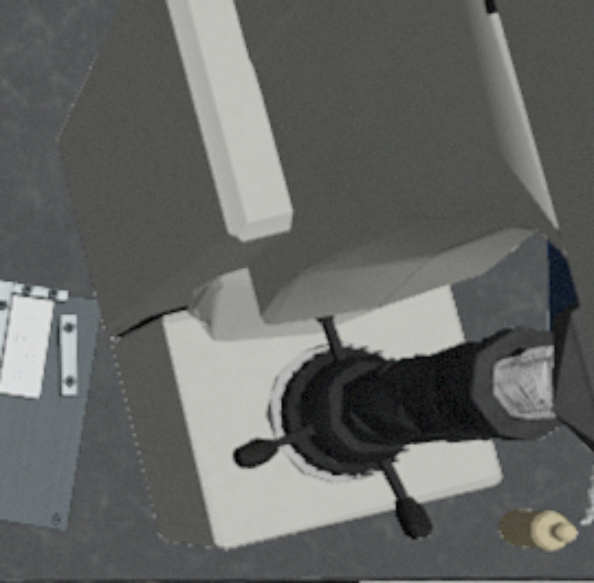

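Run:
```python
from station import imaging,planner,readout
from h import *
np.set_printoptions(suppress=True,precision=1)
S=imaging.camera_params("side");T=imaging.camera_params("top")
for n,u in (("near",(538,498)),("midnear",(295,455)),("farnearcorner tall",(288,447)),("far",(65,403))):
    print(n,atz(np.array(u)/2.8+[230,0],S,0))
a=atz(np.array((538,498))/2.8+[230,0],S,0)
for z in range(80,200,10): print(z,proj([a[0],a[1],z],S)[0]-[230,0], (proj([a[0],a[1],z],S)[0]-[230,0])*2.8)
for z in (100,120,140,160):print(z,atz(np.array((215,548))/2.2+[370,0],T,z),atz(np.array((165,320))/2.2+[370,0],T,z))
print(atz(np.array((165,540))/2.2+[370,0],T,0),atz(np.array((115,340))/2.2+[370,0],T,0))
f=[599.5,-322.6,-.166]
for P in ([-106,-22,12],[-31,-14,12],[-48,-14,12]): print(tf(f,P))
```

```text
near [ 445.7 -467.3    0. ]
midnear [ 647.9 -408.     0. ]
farnearcorner tall [ 660.  -415.4    0. ]
far [ 871.3 -361.7    0. ]
80 [197.3 148.1] [552.5 414.8]
90 [198.  144.2] [554.5 403.8]
100 [198.7 140.2] [556.4 392.7]
110 [199.4 136.2] [558.4 381.4]
120 [200.1 132.1] [560.4 370. ]
130 [200.9 128. ] [562.4 358.4]
140 [201.6 123.8] [564.4 346.7]
150 [202.3 119.6] [566.5 334.8]
160 [203.1 115.3] [568.6 322.8]
170 [203.8 110.9] [570.8 310.6]
180 [204.6 106.5] [572.9 298.3]
190 [205.4 102.1] [575.1 285.8]
100 [ 446.3 -473.6  100. ] [ 656.1 -433.7  100. ]
120 [ 448.1 -466.7  120. ] [ 652.5 -427.9  120. ]
140 [ 449.8 -459.9  140. ] [ 649. -422.  140.]
160 [ 451.6 -453.   160. ] [ 645.5 -416.2  160. ]
[ 446.2 -457.3    0. ] [ 653.7 -411.     0. ]
[[ 491.3 -326.8   12. ]]
[[ 566.6 -331.3   12. ]]
[[ 549.8 -328.5   12. ]]
```

```bash
cat >> h.py <<'E'
def qy(a): return [0.0,float(np.cos(a/2)),float(np.sin(a/2)),0.0]
E
python3 - <<'E'
from station import ctrl, grip, planner, readout, imaging, order
from h import *
ctrl.move_ptp([350,-330,230],qy(0.0))
ctrl.move_ptp([454.5,-144.8,120],qy(-.258))
s=readout.read_state(); print(s['time'],s['eef_pos'],s['joint_pos'])
print(imaging.camera_params("wrist"))
cv2.imwrite("pics/w1.png",imaging.read_camera("wrist"))
E
```

```text
2.1833 [ 454.73526997 -146.56441159  120.18192293] [ 0.39409069  0.28644127 -0.20164849  2.08730703  0.08203516  0.77452772
 -1.68900082]
{'mtx': array([[321.87036676,   0.        , 316.46417257],
       [  0.        , 321.87036676, 199.61831335],
       [  0.        ,   0.        ,   1.        ]]), 'xyz': array([ 531.59122142, -168.21751751,  281.84539237]), 'attitude': array([-0.60303661,  0.08922678, -0.11592583,  0.78418533])}
```

View pics/w1.png

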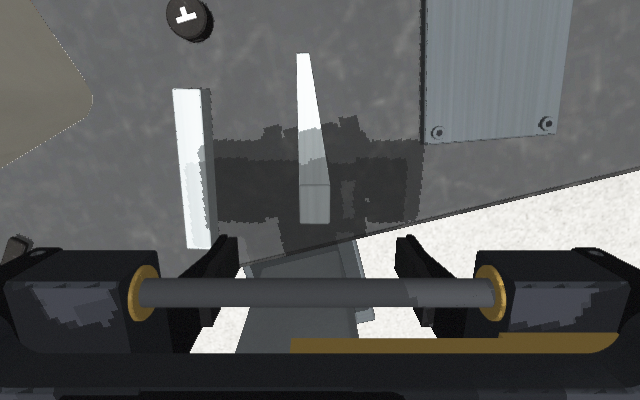

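Run:
```python
import cv2
im=cv2.imread("pics/w1.png")
cv2.imwrite("pics/c5.png",cv2.resize(im[40:240,270:350],None,fx=3,fy=3,interpolation=cv2.INTER_CUBIC))
```

```text
(no output)
```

View pics/c5.png

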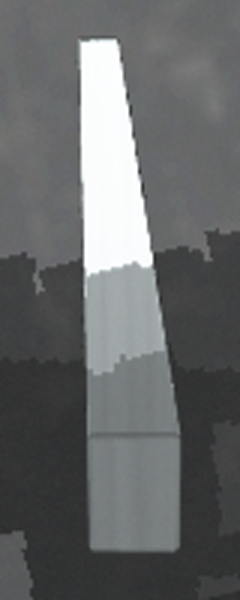

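Run:
```python
from station import imaging, readout
from h import *
np.set_printoptions(suppress=True,precision=3)
C=imaging.camera_params("wrist")
W=[[-17,13,28],[-17,-13,28],[17,13,28],[17,-13,28],[117,13,24],[117,4,24]]
u=(np.array([(90,551),(180,551),(88,435),(181,434),(79,39),(118,39)])+.5)/3-.5+[270,40]
p,r=fit([(C,W,u)],[454,-145,-.26]);print(p,r.round(1).tolist())
# where TCP projects
s=readout.read_state();print(s['eef_pos'],proj(s['eef_pos'],C),s['orientation'])
F=[[-135,56,12],[-135,-54,12]]
print(proj(tf([599.5,-322.6,-.166],F),C), atz((424,145),C,12),atz((557,134),C,12),tf([599.5,-322.6,-.166],F))
```

```text
[ 453.386 -146.234   -0.258] [[-0.4, 0.7], [0.5, 0.6], [-0.4, 0.3], [0.5, 0.5], [0.3, -1.0], [-0.5, -1.0]]
[ 454.7   -146.904  120.427] [[314.309 253.237]] [ 0.     0.992 -0.13   0.   ]
[[422.236 145.375]
 [556.155 132.704]] [ 475.538 -246.535   12.   ] [ 456.178 -354.173   12.   ] [[ 475.609 -245.063   12.   ]
 [ 457.433 -353.55    12.   ]]
```

Run:
```python
from station import ctrl, grip, planner, readout, imaging, order
from h import *
grip(0.7,30)
ctrl.line_to([453.6,-146,25],qy(-.258),speed=120)
ctrl.pause(.2);s=readout.read_state();print(s['eef_pos'])
cv2.imwrite("pics/w2.png",imaging.read_camera("wrist"))
ctrl.line_to([453.6,-146,5.5],speed=50,until_force=6)
print(readout.read_state()['eef_pos'])
grip(0.0,30)
s=readout.read_state();print(s['time'],s['eef_pos'],s['grip_width']*87,s['contact_force'])
```

```text
[ 454.11867105 -146.12919645   25.67530507]
[ 453.40060473 -145.87336407    5.08984994]
5.4167 [ 453.68376441 -145.96054418    5.59778984] 25.504154107802037 [0.38651142 0.12850041 2.26152041]
```

View pics/w2.png

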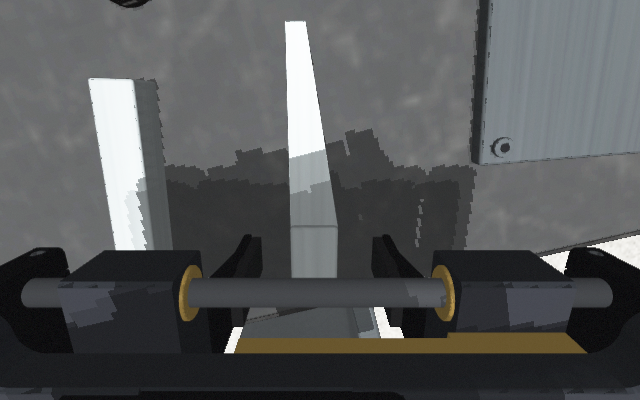

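Run:
```python
from station import ctrl, grip, planner, readout, imaging, order
from h import *
np.set_printoptions(suppress=True,precision=2)
ctrl.line_to([453.6,-146,60],speed=120)
f=[599.5,-322.6,-.166]
P=tf(f,[-132,-22,0])[0]
ctrl.line_to([P[0],P[1],60],qy(f[2]),speed=120)
ctrl.pause(.3)
s=readout.read_state();print(s['time'],s['eef_pos'],s['orientation'],s['grip_width']*87,s['contact_force'],s['moment'])
C=imaging.camera_params("wrist");print(C['xyz'],C['attitude'])
cv2.imwrite("pics/w3.png",imaging.read_camera("wrist"))
```

```text
7.95 [ 465.77 -322.19   60.04] [-0.    1.   -0.08  0.  ] 25.849440176142892 [-0.3  -1.21 -3.02] [0.05 0.15 0.03]
[ 544.25 -336.64  221.69] [-0.64  0.09 -0.11  0.75]
```

View pics/w3.png

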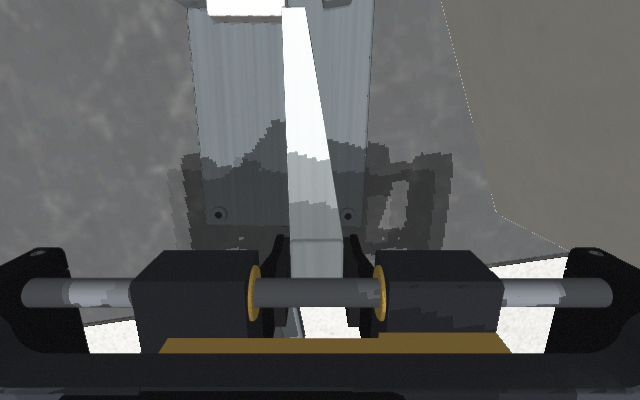

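Run:
```python
import cv2
im=cv2.imread("pics/w3.png")
cv2.imwrite("pics/c6.png",cv2.resize(im[0:60,170:400],None,fx=3.4,fy=3.4,interpolation=cv2.INTER_CUBIC))
cv2.imwrite("pics/c7.png",cv2.resize(im[170:270,180:400],None,fx=3.4,fy=3.4,interpolation=cv2.INTER_CUBIC))
```

```text
(no output)
```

View pics/c6.png

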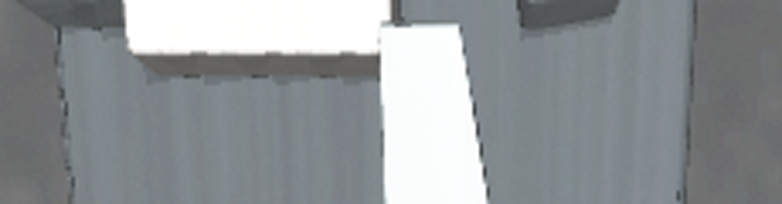

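View pics/c7.png

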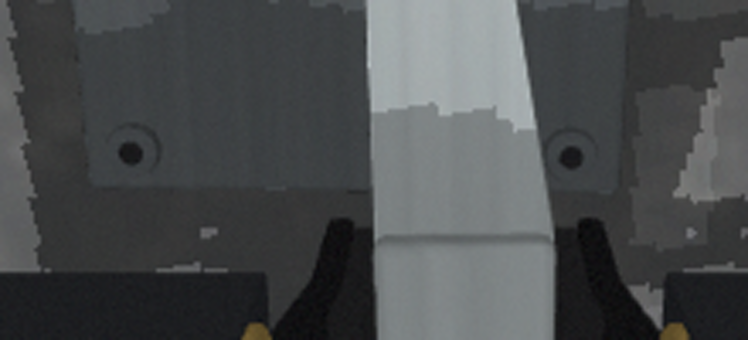

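```bash
cat > w3.py <<'E'
from station import imaging, readout
from h import *
np.set_printoptions(suppress=True,precision=3)
C=imaging.camera_params("wrist")
a=lambda p:(np.array(p,float)+.5)/3.4-.5+[170,0]
b=lambda p:(np.array(p,float)+.5)/3.4-.5+[180,170]
M=np.array([[17,13,28],[17,-13,28],[117,13,24],[117,4,24]],float)
u=np.array([b((375,240)),b((553,240)),a((381,24)),a((460,26))])
def g(p):
    P=R.from_euler('ZY',[p[3],p[4]]).apply(M)+p[:3]
    return (proj(P,C)-u).ravel()
r=least_squares(g,[465,-322,54,-.166,0],x_scale=[1,1,1,.01,.01]);print("wedge",r.x,r.fun.round(1))
g2=lambda p:g([p[0],p[1],54.5,p[2],0]); r2=least_squares(g2,[465,-322,-.166],x_scale=[1,1,.01]);print("wedge z fixed",r2.x,r2.fun.round(1))
f=np.array([599.5,-322.6,-.166])
F=[[-135,56,12],[-135,-54,12],[0,-25,12]];v=np.array([b((88,186)),b((617,190)),a((524,38))])
L=[atz(a(q),C,12) for q in((62,40),(73,200))];Rr=[atz(a(q),C,12) for q in((692,20),(680,200))]
def inv(p,P):
    c,s=np.cos(p[2]),np.sin(p[2]);d=np.array(P)[:2]-p[:2];return np.array([c*d[0]+s*d[1],-s*d[0]+c*d[1]])
def gf(p):
    return np.r_[(np.array([atz(q,C,12) for q in v])-tf(p,F))[:,:2].ravel(),[inv(p,q)[1]-56 for q in L],[inv(p,q)[1]+54 for q in Rr]]
r3=least_squares(gf,f,x_scale=[1,1,.01],loss='soft_l1');print("fix",r3.x,gf(r3.x).round(1))
p=r3.x
print("wedge in fix",inv(p,r.x[:2]),r.x[3]-p[2],"|",inv(p,r2.x[:2]),r2.x[2]-p[2])
print("TCP in fix",inv(p,readout.read_state()['eef_pos']))
for q in((128,52),(380,52)):print("block near corner",inv(p,atz(a(q),C,28)))
E
python3 w3.py
```

```text
wedge [ 466.507 -323.51    45.945   -0.164   -0.113] [-0.2 -0.   0.2 -0.1 -0.2  0.3  0.2 -0.3]
wedge z fixed [ 464.849 -323.428   -0.16 ] [-1.2  2.9  1.6  2.6  0.  -1.5 -0.3 -2.2]
fix [ 599.33  -325.023   -0.178] [ 0.2 -0.9  0.9  0.5 -1.5  0.5 -2.2 -1.5  0.9  1.2]
wedge in fix [-131.001  -21.975] 0.013497613773447797 | [-132.648  -22.187] 0.018046785094413764
TCP in fix [-131.971  -20.919]
block near corner [-8.18  37.884]
block near corner [-7.698 -1.823]
```

Run:
```python
from station import imaging
import cv2
im=imaging.read_camera("side"); cv2.imwrite("pics/s1.png",im)
cv2.imwrite("pics/c8.png",cv2.resize(im[110:260,270:430],None,fx=4,fy=4,interpolation=cv2.INTER_CUBIC))
```

```text
(no output)
```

View pics/c8.png

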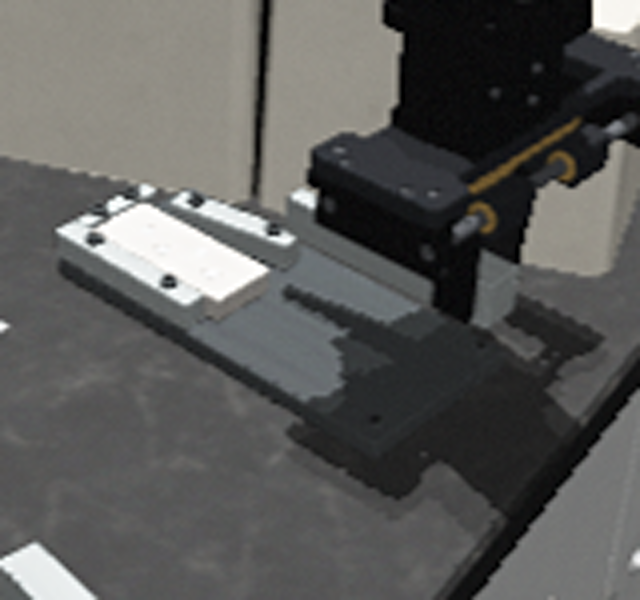

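Run:
```python
from station import imaging
from h import *
S=imaging.camera_params("side")
M=np.array([[117,13,24],[117,4,24],[117,13,0],[-17,13,0],[-17,-13,0],[-17,-13,28]],float)
for z,p in((54.5,0),(46,-.113),(54.5,.05),(54.5,-.05)):
    P=R.from_euler('ZY',[-.165,p]).apply(M)+[465.8,-323,z]
    print(z,p,((proj(P,S)-[270,110]+.5)*4-.5).round(0).tolist())
```

```text
54.5 0 [[288.0, 190.0], [299.0, 184.0], [287.0, 228.0], [485.0, 329.0], [516.0, 308.0], [522.0, 262.0]]
46 -0.113 [[293.0, 186.0], [304.0, 179.0], [288.0, 221.0], [483.0, 346.0], [513.0, 324.0], [524.0, 282.0]]
54.5 0.05 [[286.0, 199.0], [297.0, 193.0], [287.0, 237.0], [485.0, 328.0], [516.0, 306.0], [520.0, 260.0]]
54.5 -0.05 [[290.0, 182.0], [301.0, 176.0], [287.0, 219.0], [485.0, 331.0], [515.0, 309.0], [524.0, 265.0]]
```

Run:
```python
from station import ctrl, grip, planner, readout, imaging, order
from h import *
np.set_printoptions(suppress=True,precision=2)
s=readout.read_state();print(s['time'])
f=[599.4,-323.5,-.172]
P=tf(f,[-132,-21.5,0])[0]
ctrl.line_to([P[0],P[1],20],qy(f[2]),speed=80,until_force=8)
ctrl.pause(.3)
s=readout.read_state();print(s['time'],s['eef_pos'],s['orientation'],s['contact_force'])
C=imaging.camera_params("wrist");print(C['xyz'],C['attitude'])
im=imaging.read_camera("wrist");cv2.imwrite("pics/w4.png",im)
cv2.imwrite("pics/c9.png",cv2.resize(im[0:110,150:400],None,fx=3.2,fy=3.2,interpolation=cv2.INTER_CUBIC))
cv2.imwrite("pics/c10.png",cv2.resize(im[170:270,150:400],None,fx=3.2,fy=3.2,interpolation=cv2.INTER_CUBIC))
```

```text
8.05
8.9 [ 464.31 -321.21   17.57] [-0.    1.   -0.09 -0.  ] [ 2.32 -0.67  4.67]
[ 543.26 -336.49  178.93] [-0.64  0.09 -0.11  0.76]
```

View pics/c9.png

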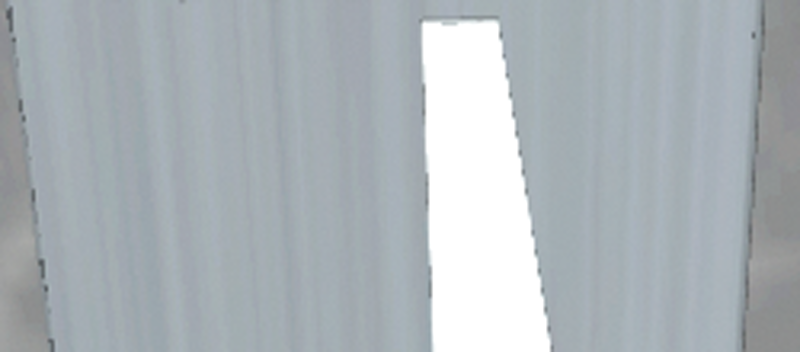

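View pics/c10.png

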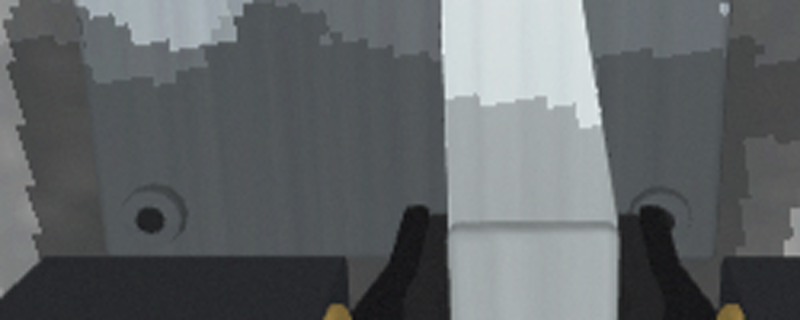

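View pics/w4.png

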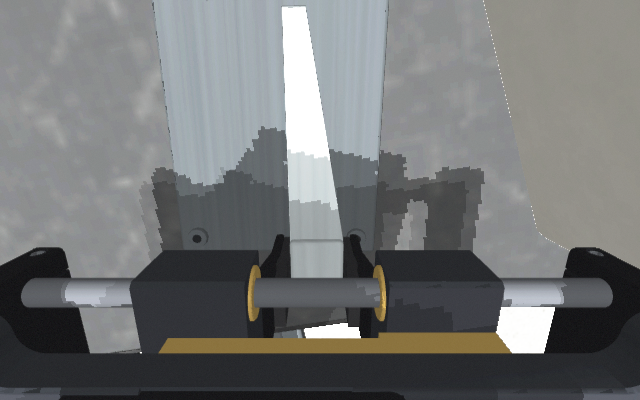

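Run:
```python
from station import imaging, readout
from h import *
np.set_printoptions(suppress=True,precision=3)
C=imaging.camera_params("wrist")
a=lambda p:(np.array(p,float)+.5)/3.2-.5+[150,0]
b=lambda p:(np.array(p,float)+.5)/3.2-.5+[150,170]
L=np.array([atz(q,C,12) for q in(a((10,20)),a((49,335)),b((80,10)),b((106,250)))])
Q=np.array([atz(q,C,12) for q in(a((762,20)),a((743,345)),b((730,10)),b((714,255)))])
print(L,Q)
ang=[np.arctan2(*(X[-1]-X[0])[[1,0]]) for X in (L[::-1],Q[::-1])];print("edge yaw",ang)
yaw=np.mean(ang);n=np.array([-np.sin(yaw),np.cos(yaw)])
l=(L[:,:2]@n);q=(Q[:,:2]@n);print("width",l-q.mean(), q-q.mean())
y0=((l.mean()-56)+(q.mean()+54))/2
y=lambda P:P[:2]@n-y0
tl,tr=atz(a((422,22)),C,36),atz(a((498,21)),C,36);hl,hr=atz(b((450,227)),C,40),atz(b((616,227)),C,40)
for m in(tl,tr,hl,hr):print(m,y(m))
d=tl-hl;print("wedge yaw rel",np.arctan2(d[1],d[0])-yaw,"len",np.linalg.norm(d),np.linalg.norm(hl-hr))
print("tcp",y(readout.read_state()['eef_pos']))
```

```text
[[ 597.141 -269.299   12.   ]
 [ 554.574 -261.53    12.   ]
 [ 520.28  -255.925   12.   ]
 [ 477.555 -247.503   12.   ]] [[ 578.695 -375.383   12.   ]
 [ 534.66  -367.695   12.   ]
 [ 501.972 -361.857   12.   ]
 [ 458.238 -353.909   12.   ]]
edge yaw [np.float64(-0.18028205078993376), np.float64(-0.1764171801146586)]
width [107.869 107.964 107.396 108.104] [ 0.196 -0.051 -0.104 -0.041]
[ 580.523 -328.71    36.   ] -6.464539525593949
[ 579.033 -337.912   36.   ] -15.784393183669323
[ 483.563 -313.339   40.   ] -8.53766934620998
[ 479.425 -337.357   40.   ] -32.9095516124722
wedge yaw rel 0.021119227105085958 len 98.25190287600361 24.37261030713238
tcp -19.674738516254024
```

```bash
cat > pic.py <<'E'
import sys
from station import imaging
import cv2
n=sys.argv[1]
im=imaging.read_camera("wrist");cv2.imwrite(f"pics/{n}.png",im)
cv2.imwrite(f"pics/{n}c.png",cv2.resize(im[0:180,190:400],None,fx=3.2,fy=3.2,interpolation=cv2.INTER_CUBIC))
E
python3 - <<'E'
from station import ctrl, grip, planner, readout, imaging, order
from h import *
np.set_printoptions(suppress=True,precision=2)
s=readout.read_state();p=s['eef_pos'];yaw=-.185;fy=-.176
n=np.array([-np.sin(fy),np.cos(fy)]);t=np.array([np.cos(fy),np.sin(fy)])
q=p[:2]-1.2*n
ctrl.line_to([q[0],q[1],20],qy(yaw),speed=40)
q=q+27*t
print(ctrl.line_to([q[0],q[1],20],qy(yaw),speed=30,until_force=5))
ctrl.pause(.2)
s=readout.read_state();print(s['time'],s['eef_pos'],q,s['contact_force'])
E
python3 pic.py w5
```

```text
False
10.45 [ 490.51 -327.12   20.02] [ 490.7 -327.1] [-0.89 -0.57 -2.67]
```

View pics/w5c.png

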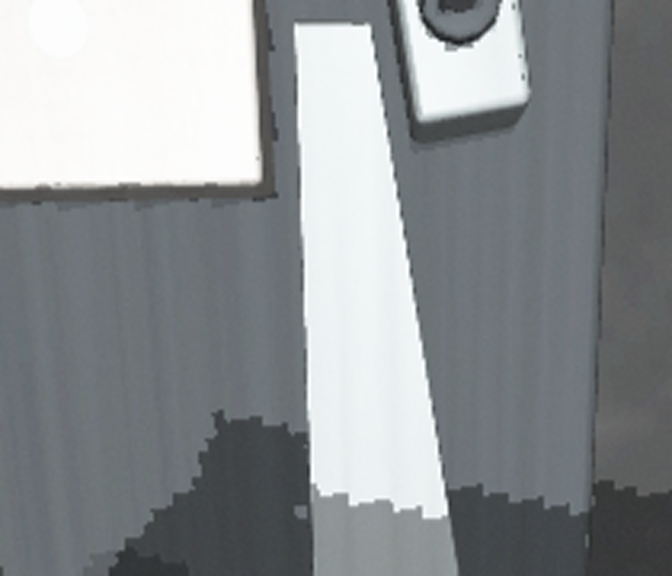

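```bash
python3 - <<'E'
from station import ctrl, grip, planner, readout, imaging, order
from h import *
np.set_printoptions(suppress=True,precision=2)
p=readout.read_state()['eef_pos']
print(ctrl.line_to([p[0],p[1],16.8],speed=15,until_force=4))
print(readout.read_state()['eef_pos'])
grip(0.55)
ctrl.pause(.15)
s=readout.read_state();print(s['time'],s['eef_pos'],s['grip_width']*87,s['contact_force'])
E
python3 pic.py w6
```

```text
True
[ 490.87 -327.35   17.56]
11.6167 [ 489.43 -326.62   16.28] 48.13178131552694 [-0.87 -0.17  0.68]
```

View pics/w6.png

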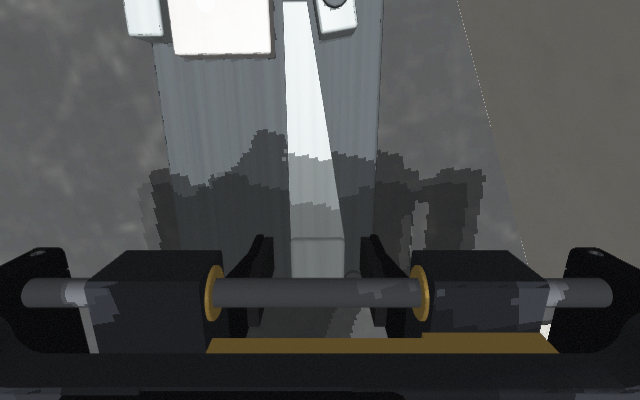

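Run:
```python
from station import ctrl, grip, planner, readout, imaging, order
from h import *
np.set_printoptions(suppress=True,precision=2)
fy=-.176
p=readout.read_state()['eef_pos']
ctrl.line_to([p[0],p[1],110],speed=150)
st=[444.4,-318.9]
for yaw in (fy+np.pi/2,fy-np.pi/2):
    j=planner.inverse_kinematics([st[0],st[1],110],qy(yaw)); print(yaw,j)
print(readout.read_state()['joint_pos'])
C=imaging.camera_params("wrist")
im=imaging.read_camera("wrist");cv2.imwrite("pics/w7.png",im)
print(C['xyz'],C['attitude'],readout.read_state()['time'])
```

```text
1.3947963267948966 [ 0.98  0.45 -0.56  1.93  0.31  0.85  0.08]
-1.7467963267948965 [-0.    0.47  0.72  1.98 -0.41  0.84 -2.37]
[ 0.65  0.46 -0.18  1.85  0.11  0.85 -1.33]
[ 567.59 -342.52  270.6 ] [-0.63  0.09 -0.11  0.76] 12.4917
```

View pics/w7.png

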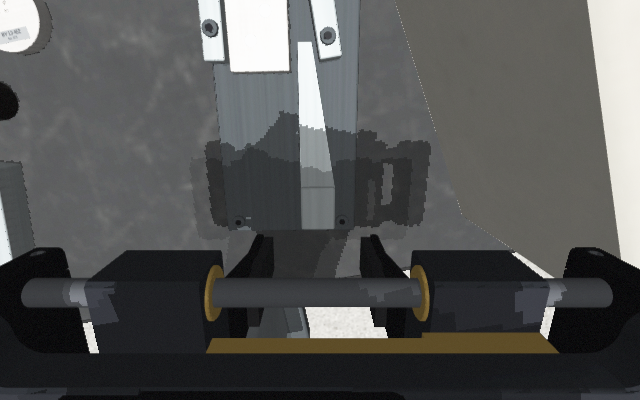

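Run:
```python
from station import ctrl, grip, planner, readout, imaging, order
from h import *
np.set_printoptions(suppress=True,precision=2)
fy=-.176;yaw=fy+np.pi/2
t=np.array([np.cos(fy),np.sin(fy)]);n=np.array([-t[1],t[0]])
st=np.array([444.4,-318.9])-5*t
ctrl.move_ptp([st[0],st[1],110],qy(yaw))
grip(0.0,30)
ctrl.line_to([st[0],st[1],18],qy(yaw),speed=120)
ctrl.pause(.2)
s=readout.read_state();print(s['time'],s['eef_pos'],s['contact_force'],s['grip_width'])
im=imaging.read_camera("side");cv2.imwrite("pics/s2.png",im)
cv2.imwrite("pics/s2c.png",cv2.resize(im[110:260,270:430],None,fx=4,fy=4,interpolation=cv2.INTER_CUBIC))
```

```text
15.925 [ 439.93 -318.39   18.78] [-0.43 -0.01 -0.39] 0.0022170304617421346
```

View pics/s2c.png

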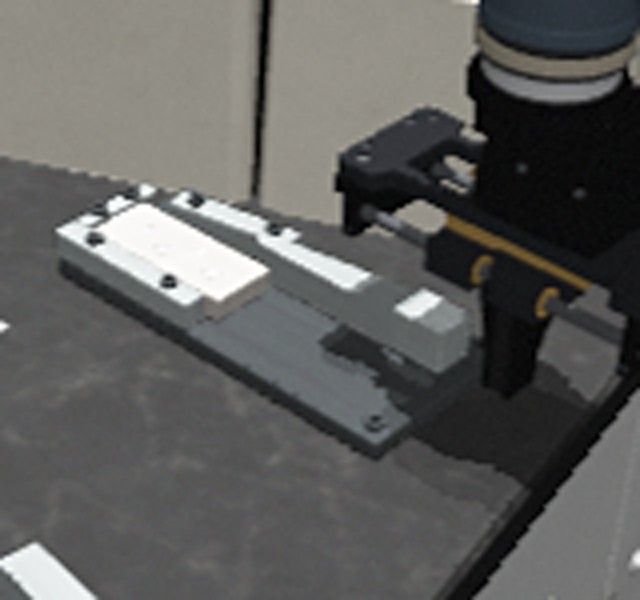

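Run:
```python
from station import ctrl, grip, planner, readout, imaging, order
from h import *
np.set_printoptions(suppress=True,precision=2)
fy=-.176
t=np.array([np.cos(fy),np.sin(fy)]);n=np.array([-t[1],t[0]])
w=np.array([490.6,-327.2]); e=w+73.5*t+8*n-32*t
np.save("end.npy",e)
q=e-14*t
r=ctrl.line_to([q[0],q[1],18],speed=35,until_force=16)
s=readout.read_state();print(r,s['time'],s['eef_pos'],(s['eef_pos'][:2]-e)@t,s['contact_force'])
im=imaging.read_camera("top");cv2.imwrite("pics/t3.png",im)
im=imaging.read_camera("side");cv2.imwrite("pics/s3.png",im)
cv2.imwrite("pics/s3c.png",cv2.resize(im[110:260,270:430],None,fx=4,fy=4,interpolation=cv2.INTER_CUBIC))
```

```text
False 18.4083 [ 519.   -324.16   18.02] -14.072125939641383 [-0.64  0.48 -0.9 ]
```

View pics/s3c.png

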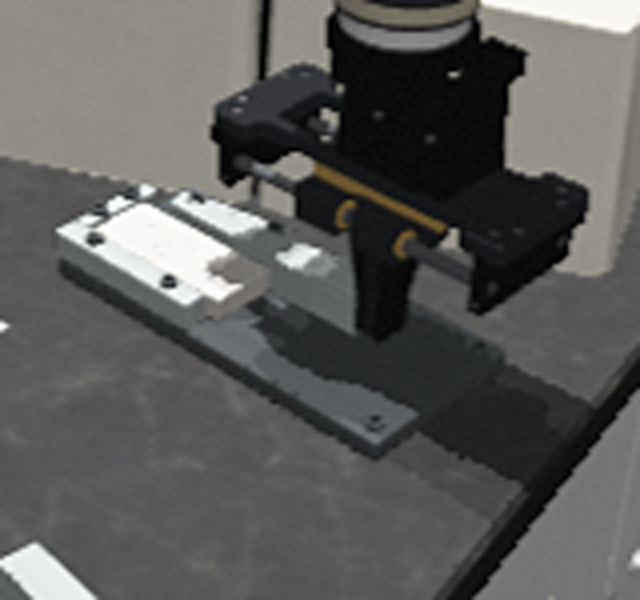

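Run:
```python
from station import ctrl, grip, planner, readout, imaging, order
from h import *
np.set_printoptions(suppress=True,precision=2)
fy=-.176
t=np.array([np.cos(fy),np.sin(fy)]);n=np.array([-t[1],t[0]])
e=np.load("end.npy");q=e+14*t
r=ctrl.line_to([q[0],q[1],18],speed=12,until_force=30)
s=readout.read_state();print(r,s['time'],s['eef_pos'],(s['eef_pos'][:2]-e)@t,s['contact_force'])
ctrl.pause(.2)
s=readout.read_state();print(r,s['time'],s['eef_pos'],(s['eef_pos'][:2]-e)@t,s['contact_force'])
im=imaging.read_camera("side");cv2.imwrite("pics/s4.png",im)
cv2.imwrite("pics/s4c.png",cv2.resize(im[110:260,270:430],None,fx=4,fy=4,interpolation=cv2.INTER_CUBIC))
```

```text
False 20.9917 [ 540.19 -324.86   17.76] 6.917663484780924 [-18.65  10.17  16.45]
False 21.1917 [ 540.21 -324.87   17.75] 6.932844565442387 [-17.7    9.53  17.  ]
```

View pics/s4c.png

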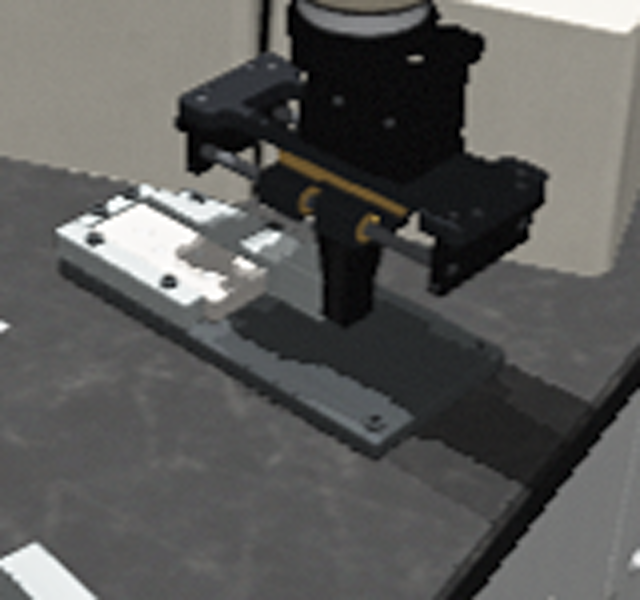

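Run:
```python
from station import ctrl, grip, planner, readout, imaging, order
from h import *
np.set_printoptions(suppress=True,precision=2)
fy=-.176
t=np.array([np.cos(fy),np.sin(fy)])
e=np.load("end.npy")
for d in (19,24):
    q=e+d*t
    r=ctrl.line_to([q[0],q[1],18],speed=12,until_force=25)
    s=readout.read_state();print(r,s['time'],s['eef_pos'],(s['eef_pos'][:2]-e)@t,s['contact_force'])
    if np.linalg.norm(s['contact_force'][:2])>30: break
```

```text
False 21.8083 [ 540.22 -324.86   17.73] 6.9424568561682385 [-27.96  13.04  27.82]
```

Run:
```python
from station import ctrl, grip, planner, readout, imaging, order
from h import *
np.set_printoptions(suppress=True,precision=2)
fy=-.176
t=np.array([np.cos(fy),np.sin(fy)])
e=np.load("end.npy")
p=e-35*t
ctrl.line_to([p[0],p[1],18],speed=60)
ctrl.line_to([p[0],p[1],130],speed=150)
p=p-30*t
ctrl.move_ptp([p[0],p[1],130],qy(fy))
ctrl.pause(.3)
s=readout.read_state();print(s['time'],s['eef_pos'])
im=imaging.read_camera("wrist");cv2.imwrite("pics/w8.png",im)
cv2.imwrite("pics/w8c.png",cv2.resize(im[0:230,200:400],None,fx=2.6,fy=2.6,interpolation=cv2.INTER_CUBIC))
im=imaging.read_camera("top");cv2.imwrite("pics/t5.png",cv2.resize(im[120:260,330:430],None,fx=4,fy=4,interpolation=cv2.INTER_CUBIC))
im=imaging.read_camera("side");cv2.imwrite("pics/s5c.png",cv2.resize(im[140:240,270:430],None,fx=5,fy=5,interpolation=cv2.INTER_CUBIC))
```

```text
25.3 [ 468.83 -315.23  129.91]
```

View pics/w8c.png

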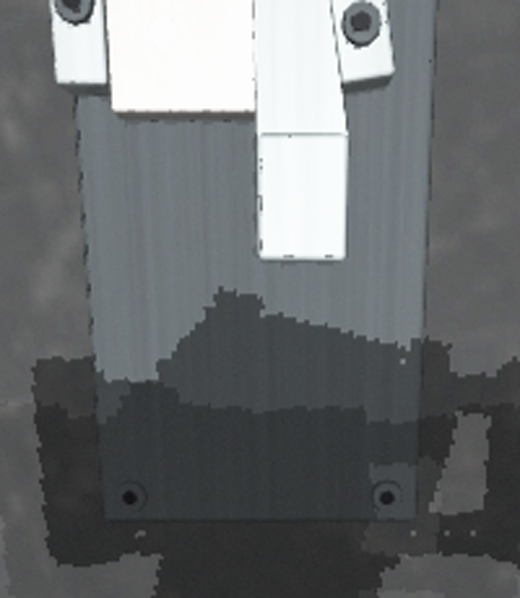

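View pics/s5c.png

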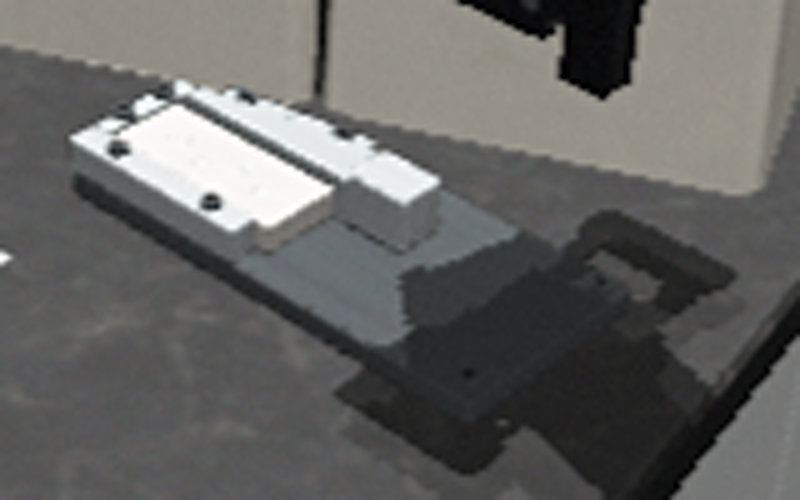

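View pics/t5.png

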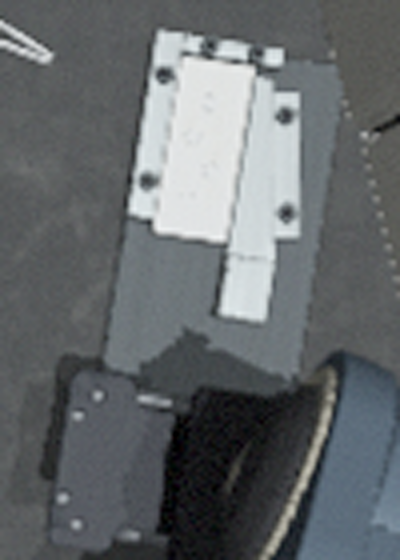

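```bash
python3 - <<'E'
import cv2
im=cv2.imread("pics/w8.png")
cv2.imwrite("pics/w8d.png",cv2.resize(im[0:110,210:360],None,fx=5.3,fy=5.3,interpolation=cv2.INTER_CUBIC))
E
python3 - <<'E'
from station import imaging, readout
from h import *
np.set_printoptions(suppress=True,precision=2)
C=imaging.camera_params("wrist")
a=lambda p:(np.array(p,float)+.5)/2.6-.5+[200,0]
nl,nr=atz(a((105,519)),C,12),atz(a((415,520)),C,12)
print(np.linalg.norm(nl-nr))
n=(nl-nr)/np.linalg.norm(nl-nr);t=np.array([n[1],-n[0]])
fy=np.arctan2(t[1],t[0]);
o=(nl+nr)[:2]/2+135*t-1*n[:2]
def inv(P):d=P[:2]-o;return np.array([d@t,d@n[:2]])
print(o,fy)
for nm,q,z in (("buttL",(259,259),40),("buttR",(346,259),40),("headfrontL",(259,133),40),("hfR",(346,132),40),("blockNL",(111,110),28),("blockNR",(255,112),28),("railN",(106,84),30),("jawN",(344,87),30)):
    print(nm,inv(atz(a(q),C,z)))
E
```

```text
108.22140083791392
[ 599.29 -325.55] -0.17880072438690292
buttL [-48.39  -1.16]
buttR [-48.31 -26.13]
headfrontL [-15.24  -1.56]
hfR [-14.91 -25.54]
blockNL [-7.65 41.39]
blockNR [-8.04  0.12]
railN [-1.3  41.96]
jawN [ -1.86 -25.22]
```

View pics/w8d.png

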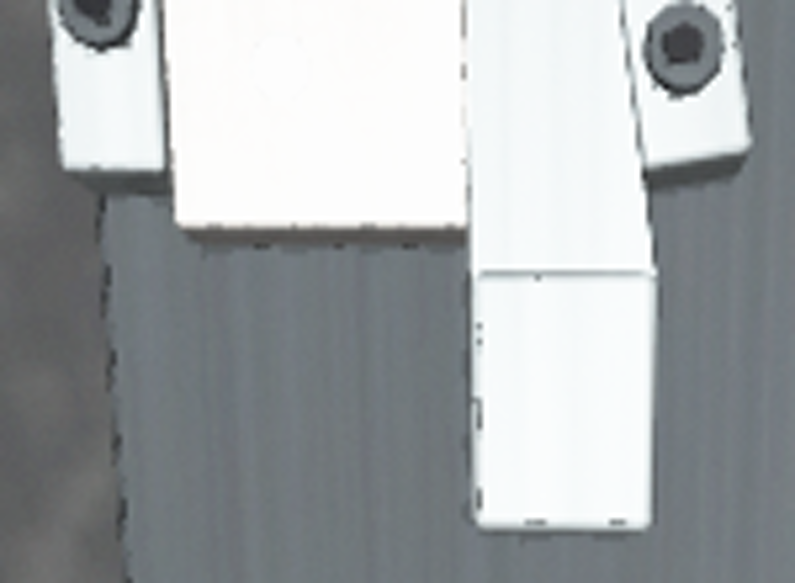

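```bash
python3 -c "
from station import order,readout
print(readout.read_state()['time']);print(order.finish_job())"
```

```text
25.45
the job is handed in; nothing more can be done
None
```

The wedge is driven in and, by every check I could make, holds the block against the side rail. I handed the job in at 25.5 s of the 51 s allowed. It reported no verdict.

**What I did:** I gripped the wedge by its head, stood it on the apron and slid its thin end about 11 mm into the slot. I let go, and the picture after release showed it standing free. With the fingers closed I then pushed on its butt until it stopped. Raising the push to about 31 N moved it no further. Then I backed off clear of everything.

**Last checks (wrist picture, in the fixture's frame):**
- **Wedge position:** its head's middle is at x of about -31.7 mm and y of about -13.6 mm; the locking position is -31, -14.
- **Alignment:** the wedge lies along the slot within about 1 degree and looks flat in the side view.
- **Block:** its rail-side face measures y of about 41.4 mm, with the rail at 41 to 42, so it is against the rail to within about 1 mm.

**What disagreed or wasn't measured:**
- The wrist camera's scale was 2 to 6 % small: the base measured 108 mm instead of 110, and the head 24 to 25 mm instead of 26.
- A wrist fit showed the held wedge tilted by 6 degrees. The side view showed it level, so I discarded that fit.
- The cameras differed by up to about 1 degree and 3 mm on where the fixture is. I lined up from wedge and fixture seen in the same picture.
- The contact force on the block can't be read directly. I inferred that it is tight from the push stalling.

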